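Roll the thread caddy to the end stop and hang it on the side hook

ROBOT

A 6-joint arm with a two-finger parallel gripper is mounted at the origin on the work surface. World frame = base frame: x ahead of the robot, y to its left, z up, the work surface at z = 0. Lengths are in mm, angles in rad, forces in N, time in s.
With the tool pointing down it reaches from about 300 to 875 mm from the base axis. Payload 6.4 kg.
Tool frame: the origin (TCP) lies between the finger pads; the fingertips stand 19 mm ahead of it and the grasp point (between the pads) is the TCP; y points along the fingers, x is the direction in which the jaws open and shut, and the axes are right-handed (so a half turn about y gives the same grasp; the last joint's range is limited). The gripper opens to 85 mm and grips with 20 to 120 N. Pads are 22 mm wide; open, the fingers measure 114 mm over their backs; the gripper's body (76 mm by 85 mm) begins 54 mm behind the grasp point. The pads swing forward as they close: fully open they stand 13 mm farther back than shut.
Start: joints at [1.018, 0.181, 1.607, -0, 1.354, -0.206], TCP at [195.426, 540.786, 250.288] pointing down, gripper open.
Joint ranges: [-2.99, 2.99], [-0.89, 2.07], [0.3, 2.58], [-1.14, 4.28], [0, 2.63], [-3.12, 3.12]. Speed limits (rad/s): [2.57, 2.57, 3.01, 3.14, 3.14, 3.14].

INTERFACE

Orientations are given as a unit quaternion [w, x, y, z].
In Python, from station import r gives the robot as it stands. The module is installed in compiled form; this text tells all that it offers. Calls block until the motion is done:
- r.move_pose(position, orientation): joint-space move of the TCP to a pose.
- r.movel(position, frame=None, rate=150, max_force=None): straight line of the TCP; frame=None keeps the orientation; rate is the mean speed in mm/s. With max_force (N) it stops when the force on the tool has changed by that much, and returns True; else False.
- r.move_joints(angles): joint-space move.
- r.set_gripper(opening, newtons=None): finger opening in mm; newtons is the grip in N (None keeps the last); returns when the fingers have stopped.
- r.dwell(seconds).
- r.inverse_kinematics(position, orientation): joint angles nearest the present ones, or None.
- r.observe(): the state.
- r.get_image(name): name is "scene" or "top" or "wrist"; returns a dict with "color" (384x512x3 uint8, red, green, blue), "fx", "fy", "cx", "cy" (pixels), "view" (4x4, takes a point from world to camera coordinates). Camera axes: x right, y down, z forward; pixel columns grow to the right and rows downward; lengths in mm; the calibration is good to about 2 mm. The wrist camera is an equidistant fisheye: a pixel r from the principal point sees the ray r / f radians off the axis. A picture is of the moment at which its call begins. There is no depth.
A pose or a line that the arm cannot do raises r.IKError and nothing moves.
- r.sign_off(): hands the job in, once; it reports no verdict.
The state is a dict: "clock": time; "joint_positions": joint angles; "dq": joint speeds; "tau": joint torques, N m; "tool_pos": TCP position; "tcp_rot": TCP orientation; "ft_force": force on the tool from outside, world axes, zero at the start; "wrist_torque": the same for the moment, N m; "opening": finger opening in mm.
Only numpy, scipy, OpenCV 4.12 (cv2) and the standard library are available. Lean on these libraries where they do the work, as an engineer would, in place of code of your own. Each camera call takes 0.05 s, during which the arm holds its last target.

TASK

Roll the thread caddy along the roller track until it is home against the red end stop, then lift it off there and hang it on the brass side hook of the stand: bring the slot of its board sideways over the hook's tip and lower it into the hook's throat, so that the caddy hangs freely and level. Keep the caddy upright all the way and leave the other things on the bench where they are.

Things in the scene. Friction and masses are not known exactly. Their poses are not given: they have to be found in the camera images.
- caddy_grip (a point): Centre of the dark wooden grip on top of the thread caddy: hold it here. Grip 36 (x) x 14 (y) x 48 mm (z); this point is 152 mm above the caddy's underside, 28 mm above the board's shoulder. Caddy: loose, 0.3 to 0.6 kg, plywood box with 4 spools (all below 54 mm) on a black base plate 100 (x) x 96 (y) x 6 mm; upright board across its middle, x along the board, y through it, z up.
- caddy_slot (a point): Middle of the upper edge of the slot in the caddy's board; this edge rests on the hook. 44 mm straight below the grip point, 108 mm above the caddy's underside; same axes. The slot goes through the 12 mm thick board (along y), is 44 mm wide (x) and reaches from this edge 36 mm down. The caddy is the same under a half turn.
- bay (a point): Lift-off place on the track, at the height of the rollers' tops (39 mm above the bench): the centre of the caddy's underside is here when home, 48 mm before the face of the red end stop (75 mm tall). y runs along the track to the stop, x across, z up. The caddy's x lies along this x at the start, its centre 140 to 235 mm away towards -y.
- track: Roller track fixed to the bench, 350 mm along y, 118 mm wide, origin under its middle, axes as the bay. 12 free steel rollers, 18 mm thick. Side rails leave the caddy's base plate 3 mm on each side. Blue lips on the rails (top 54 mm above the bench) overlap the base plate, so that it cannot be lifted, except in the last 105 mm before the stop.
- throat (a point): Bottom of the hook's throat, on top of the wire, 155 mm above the bench: the slot's edge rests here. The hook points along -y (z up). The throat is 22 mm wide along y; both its walls rise 14 mm above this point; the tip's outer side is 21 mm away towards -y. So the slot's edge comes in along +y, 14 to 28 mm above this point, and is then lowered.
- stand: Hook stand fixed to the bench, origin under the middle of its base 130 x 130 x 12 mm, axes as the throat, which lies 40 mm from the origin towards -y. Round grey post 16 mm thick, 75 mm from the throat towards +y, its black top 197 mm above the bench; the hook is brass wire 8 mm thick that leaves the post 165 mm above the bench.
- cone: Bystander to be left alone: the black thread cone (56 mm across, 95 mm tall, loose). Origin at its underside
- tin: Bystander to be left alone: the brass-coloured wax tin (60 mm across, 45 mm tall, loose). Origin at its underside
- mallet: Bystander to be left alone: the wooden mallet (lying, 48 mm head, about 240 mm long, head towards its +x, loose). Origin at its underside
- iron: Bystander to be left alone: the steel stirrup iron (standing on its tread 50 x 120 mm, 142 mm tall, loose). Origin at its underside
- pot: Bystander to be left alone: the white cup (70 mm across, 60 mm tall, open, loose). Origin at its underside
Things that resemble listed ones, but are neither listed nor needed, are in the scene too. Leave any white look-alike of the stand alone. Leave any blue look-alike of the part that bears caddy_grip alone.

How it is judged (in metres and radians):
On the way, in this order (a step that is already met when the one before it is completed fails the run):
1. the caddy is on the rollers, home against the end stop (within 5 mm) (y of caddy_slot in the frame of bay between -0.005 and 0.006 m and x of caddy_slot in the frame of bay between -0.01 and 0.01 m and z of caddy_slot in the frame of bay between 0.1 and 0.114 m), for 0.2 s.
2. the caddy is lifted at least 15 mm off the rollers (z of caddy_slot in the frame of bay above 0.123 m), for 0.1 s.
At the end, for the whole second after the job is handed in: The caddy hangs at rest, released, by its slot in the throat of the brass hook: the slot's upper edge lies on the wire at the throat's bottom (within 5 mm in height, 10 mm along the hook, 14 mm across it), the caddy within about 11 degrees of upright and carried by the hook (x of caddy_slot in the frame of throat between -0.014 and 0.014 m and y of caddy_slot in the frame of throat between -0.01 and 0.01 m and z of caddy_slot in the frame of throat between -0.005 and 0.005 m and angle between caddy_slot's own z axis and vertical below 0.2 rad and linear speed of caddy below 0.03 m/s and angular speed of caddy below 0.3 rad/s and contact force between caddy and stand above 1.5 N and contact force between caddy and the fingers below 0.1 N); the robot touches nothing.
It fails at once if the caddy is tipped by more than about 35 degrees (angle between caddy_slot's own z axis and vertical above 0.6 rad).
It fails at once if a bystander is shifted by more than 30 mm (distance of any of cone, tin, mallet, iron, pot from where it was at the start of the episode above 0.03 m).
It also fails if it takes over 48 s, if anything falls off the work surface, if the arm or the gripper's body presses on something with over 40 N, if the wrist force passes 120 N, or if a joint passes its speed limit or range.

## Working session

There is one attempt and no reset: what is moved stays moved. The work goes in short steps, each a Python script; the robot and the scene stay as the last script left them, time stands still between calls to the robot, and variables do not carry over. Pictures are saved under pics/ and viewed, and the job is handed in when it is done.

```bash
mkdir -p pics; python3 - <<'E'
from station import r
import cv2,numpy as np
np.set_printoptions(precision=3,suppress=True)
for n in ["scene","top","wrist"]:
    im=r.get_image(n); cv2.imwrite(f"pics/{n}0.png",im["color"][:,:,::-1])
    print(n,im["fx"],im["fy"],im["cx"],im["cy"]);print(np.array(im["view"]))
o=r.observe();print(o)
E
ls
```

```text
scene 375.3137023565975 375.3137023565975 255.8376922119518 186.31317192960844
[[  -0.799    0.601   -0.01   322.801]
 [   0.453    0.591   -0.667 -270.563]
 [  -0.395   -0.537   -0.745 1633.692]
 [   0.       0.       0.       1.   ]]
top 398.94977878466256 398.94977878466256 257.8155798108447 190.4593424279502
[[   0.024   -1.       0.013  160.132]
 [  -0.996   -0.025   -0.085  540.475]
 [   0.086   -0.011   -0.996 1576.135]
 [   0.       0.       0.       1.   ]]
wrist 297.3186396354542 297.3186396354542 256.35621841666875 197.3021819266868
[[   0.341    0.94    -0.001 -574.495]
 [   0.898   -0.325    0.296  -37.196]
 [   0.277   -0.102   -0.955  380.48 ]
 [   0.       0.       0.       1.   ]]
{'clock': 0.15, 'joint_positions': array([ 1.018,  0.181,  1.608, -0.   ,  1.354, -0.206]), 'dq': array([ 0.   , -0.002, -0.003, -0.   , -0.001, -0.001]), 'tau': array([  0.002, -44.526, -35.169,  -0.   ,   0.006,  -0.   ]), 'tool_pos': array([195.207, 540.444, 249.602]), 'tcp_rot': array([-0.579,  0.579,  0.406, -0.407]), 'ft_force': array([0.747, 1.019, 0.245]), 'wrist_torque': array([0.015, 0.015, 0.003]), 'opening': 85.70436752881174}
pics
```

View pics/scene0.png

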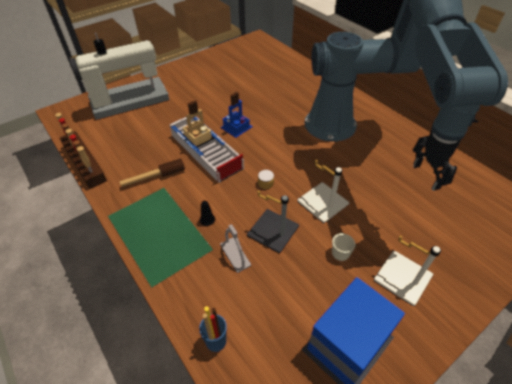

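View pics/top0.png

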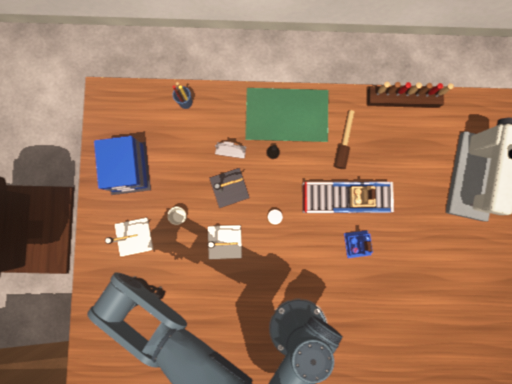

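View pics/wrist0.png

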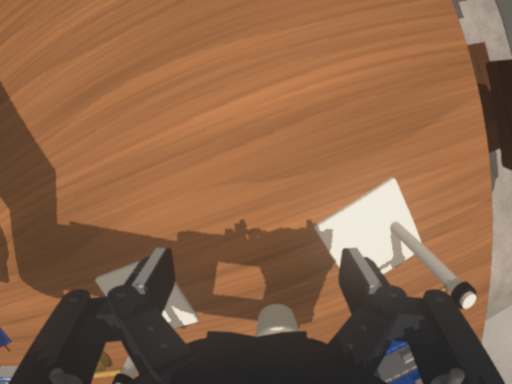

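```bash
python3 - <<'E'
import cv2,numpy as np
s=cv2.imread("pics/scene0.png");t=cv2.imread("pics/top0.png")
a=cv2.resize(s[150:310,240:450],(787,600),interpolation=cv2.INTER_CUBIC)
b=cv2.resize(s[80:190,150:260],(600,600),interpolation=cv2.INTER_CUBIC)
c=cv2.resize(t[140:270,200:410],(800,495),interpolation=cv2.INTER_CUBIC)
for n,x in zip("abc",(a,b,c)): cv2.imwrite(f"pics/crop_{n}.png",x)
E
```

```text
(no output)
```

View pics/crop_a.png

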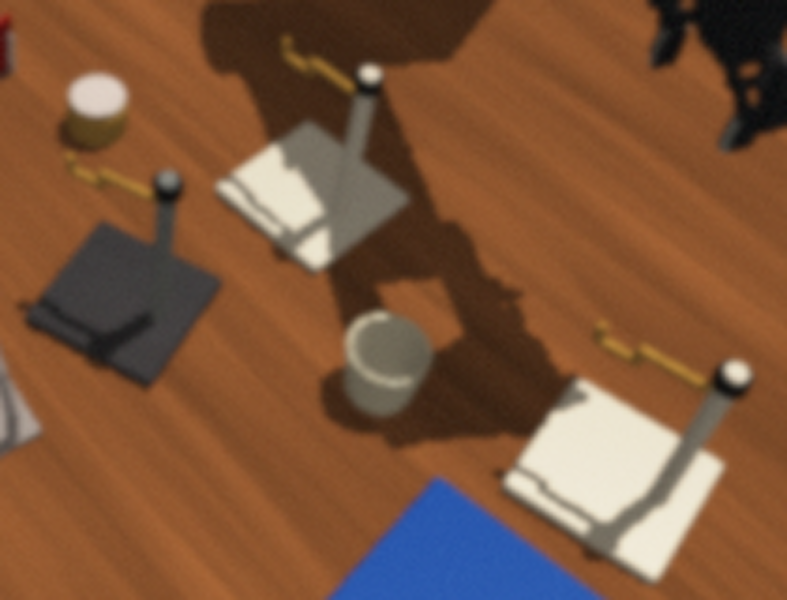

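View pics/crop_b.png

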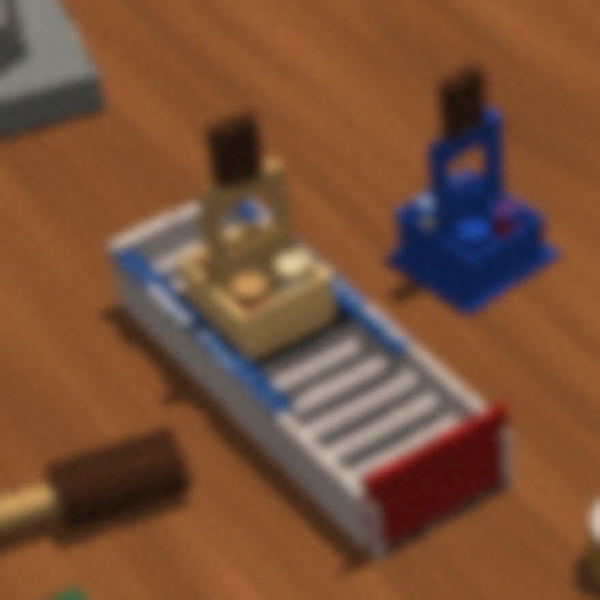

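View pics/crop_c.png

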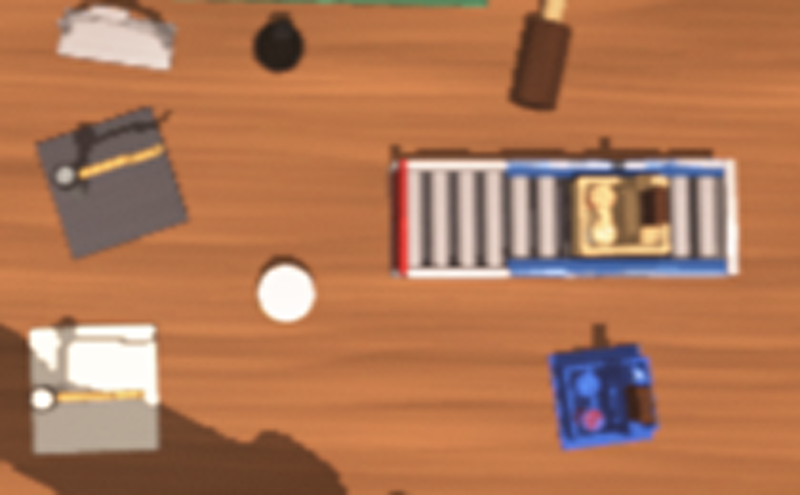

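```bash
cat > h.py <<'E'
import numpy as np,cv2
from station import r
np.set_printoptions(precision=2,suppress=True)
def ray(im,u,v,fish=False):
    V=np.array(im["view"]);R=V[:3,:3];t=V[:3,3];C=-R.T@t
    x=(u-im["cx"])/im["fx"];y=(v-im["cy"])/im["fy"]
    if fish:
        th=np.hypot(x,y);s=np.sin(th)/max(th,1e-9);d=np.array([x*s,y*s,np.cos(th)])
    else: d=np.array([x,y,1.])
    d=R.T@d; return C,d/np.linalg.norm(d)
def atz(im,u,v,z,fish=False):
    C,d=ray(im,u,v,fish); return C+d*(z-C[2])/d[2]
def proj(im,P,fish=False):
    V=np.array(im["view"]);p=np.atleast_2d(P)@V[:3,:3].T+V[:3,3]
    if fish:
        rr=np.hypot(p[:,0],p[:,1]);th=np.arctan2(rr,p[:,2]);k=th/np.maximum(rr,1e-9)
    else:k=1/p[:,2]
    return np.c_[im["cx"]+im["fx"]*p[:,0]*k,im["cy"]+im["fy"]*p[:,1]*k]
def snap(n,f,up=1):
    im=r.get_image(n);c=im["color"][:,:,::-1]
    if up!=1:c=cv2.resize(c,None,fx=up,fy=up,interpolation=cv2.INTER_CUBIC)
    cv2.imwrite(f,c);return im
E
python3 - <<'E'
from h import *
from scipy.spatial.transform import Rotation as Ro
o=r.observe();q=o["tcp_rot"];R=Ro.from_quat(q,scalar_first=True)
im=r.get_image("wrist");V=np.array(im["view"]);Rc=V[:3,:3].T;C=-Rc@V[:3,3]
print("toolR\n",R.as_matrix());print("cam in tool",R.as_matrix().T@(C-o["tool_pos"]),"\n",R.as_matrix().T@Rc)
im=r.get_image("top")
f=lambda u,v:(200+u*210/800,140+v*130/495)
for n,(u,v),z in [("stop L top",(405,160),75),("stop R",(405,275),75),("rail far L",(738,160),50),("rail far R",(738,275),50),("grip",(655,205),215),("posttop",(65,176),197),("hooktip",(162,150),169),("base1",(37,142),12),("base2",(150,107),12),("base3",(188,220),12),("base4",(77,260),12)]:
    print(n,atz(im,*f(u,v),z))
E
```

```text
toolR
 [[ 0.34 -0.   -0.94]
 [ 0.94 -0.    0.34]
 [-0.   -1.    0.  ]]
cam in tool [   0.37 -124.12   76.42] 
 [[ 1.   -0.   -0.  ]
 [-0.   -0.3   0.96]
 [-0.   -0.96 -0.3 ]]
stop L top [569.46 -13.87  75.  ]
stop R [452.21 -15.43  75.  ]
rail far L [ 580.93 -363.87   50.  ]
rail far R [ 461.38 -363.21   50.  ]
grip [ 517.86 -227.89  215.  ]
posttop [532.93 320.7  197.  ]
hooktip [562.86 231.46 169.  ]
base1 [585.81 368.48  12.  ]
base2 [626.27 249.88  12.  ]
base3 [506.9  206.44  12.  ]
base4 [461.82 322.19  12.  ]
```

```bash
cat >> h.py <<'E'
from scipy.spatial.transform import Rotation as Ro
def quat(yaw): # tool x at angle yaw+90deg in world; z=-radial
    x=np.array([-np.sin(yaw),np.cos(yaw),0]);y=np.array([0,0,-1.]);z=np.cross(x,y)
    return Ro.from_matrix(np.c_[x,y,z]).as_quat(scalar_first=True)
E
python3 - <<'E'
from h import *
print(r.inverse_kinematics([540,270,380],quat(0.29)))
r.move_pose([540,270,380],quat(0.29))
im=snap("wrist","pics/w_stand.png");np.save("pics/w_stand.npy",im,allow_pickle=True)
print(r.observe()["clock"],r.observe()["joint_positions"])
r.move_pose([515,-110,380],quat(0.02))
im=snap("wrist","pics/w_track.png");np.save("pics/w_track.npy",im,allow_pickle=True)
print(r.observe()["clock"],r.observe()["joint_positions"])
E
```

```text
[ 0.27  0.17  1.36 -0.    1.61 -1.59]
1.975 [ 0.27  0.17  1.36  0.    1.61 -1.59]
3.4417 [-0.43 -0.01  1.55  0.    1.6  -2.03]
```

View pics/w_stand.png

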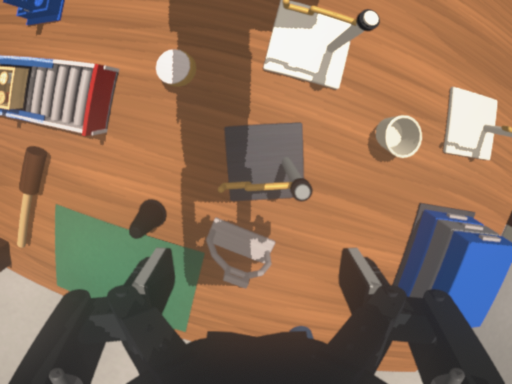

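View pics/w_track.png

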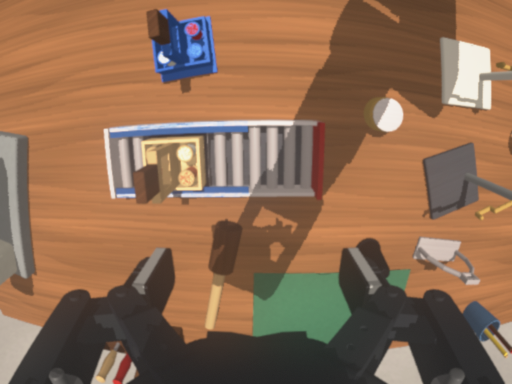

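```bash
python3 - <<'E'
import cv2
s=cv2.imread("pics/w_stand.png");t=cv2.imread("pics/w_track.png")
cv2.imwrite("pics/cs.png",cv2.resize(s[110:215,205:325],None,fx=5,fy=5,interpolation=cv2.INTER_CUBIC))
cv2.imwrite("pics/ct.png",cv2.resize(t[110:210,100:335],None,fx=3.4,fy=3.4,interpolation=cv2.INTER_CUBIC))
E
```

```text
(no output)
```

View pics/cs.png

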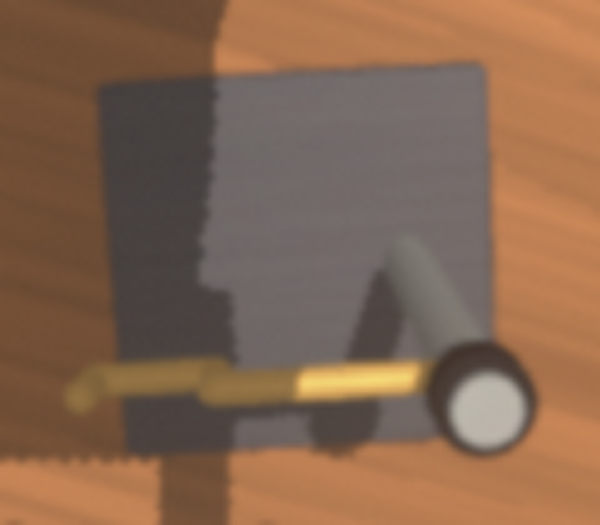

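View pics/ct.png

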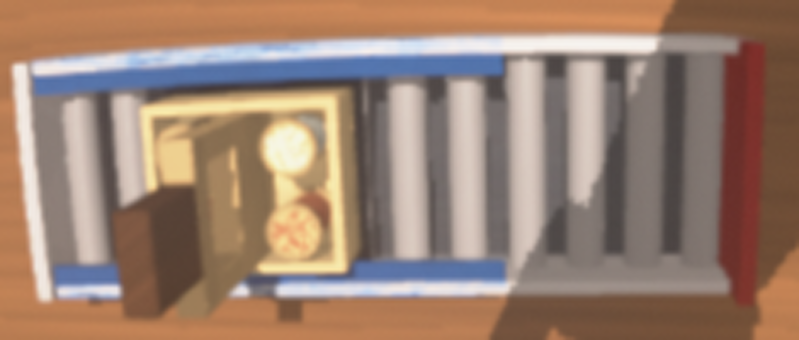

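```bash
python3 - <<'E'
from h import *
from scipy.optimize import least_squares
im=np.load("pics/w_stand.npy",allow_pickle=True).item()
tp=np.load("pics/w_track.npy",allow_pickle=True).item()
M=np.array([[-65,-65,12],[-65,65,12],[65,-65,12],[0,35,197],[0,35,12]])
uv=np.array([[100,85],[484,63],[127,455],[488,411],[405,248]])/5+[205,110]
def T(p,P):
    c,s=np.cos(p[2]),np.sin(p[2]);return np.c_[p[0]+c*P[:,0]-s*P[:,1],p[1]+s*P[:,0]+c*P[:,1],P[:,2]]
f=lambda p:(proj(im,T(p,M),1)-uv).ravel()
s=least_squares(f,[540,280,.29]);print(s.x,s.fun.reshape(-1,2))
th=T(s.x,np.array([[0,-40,155.],[0,-61,169],[0,35,0]]));print(th,(proj(im,th,1)-[205,110])*5)
g=lambda u,v,z:atz(tp,u/3.4+100,v/3.4+110,z,1)
for a,b in (((37,95),(500,73)),((57,267),(505,262))):
    A,B=g(*a,54),g(*b,54);print(A,B,np.arctan2(-(B-A)[0],(B-A)[1]))
print("grip top",g(185,187,215),g(120,215,215)," bottom",g(125,315,170))
r.move_pose([520,-215,340],quat(0.02))
im=snap("wrist","pics/w_grip.png");np.save("pics/w_grip.npy",im,allow_pickle=True)
cv2.imwrite("pics/cg.png",cv2.resize(im["color"][100:270,150:370,::-1],None,fx=3.5,fy=3.5,interpolation=cv2.INTER_CUBIC))
E
```

```text
[548.95 290.42   0.35] [[-1.12 -0.57]
 [ 0.73 -0.65]
 [-0.17  0.42]
 [ 0.22 -0.47]
 [ 0.24  1.64]]
[[562.71 252.86 155.  ]
 [569.93 233.14 169.  ]
 [536.9  323.28   0.  ]] [[155.8  378.77]
 [ 63.37 399.65]
 [402.79 250.01]]
[ 481.63 -347.56   54.  ] [ 475.05 -123.22   54.  ] 0.029347508530037487
[ 567.86 -344.17   54.  ] [ 562.03 -119.71   54.  ] 0.02599239005163211
grip top [ 496.06 -213.67  215.  ] [ 504.77 -236.14  215.  ]  bottom [ 552.7  -257.41  170.  ]
```

View pics/cg.png

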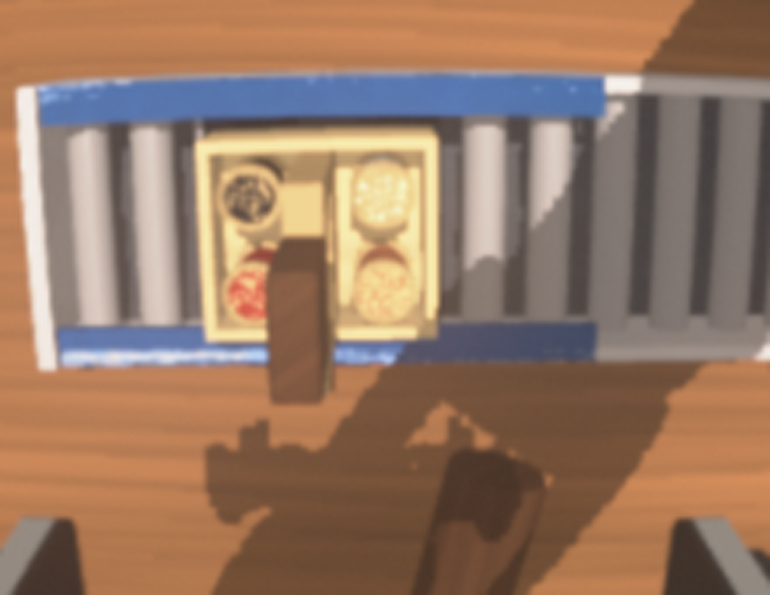

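```bash
python3 - <<'E'
from h import *
im=np.load("pics/w_grip.npy",allow_pickle=True).item()
P=np.array([atz(im,u/3.5+150,v/3.5+100,215,1) for u,v in ((268,272),(324,272),(327,403),(271,403))])
print(P,P.mean(0)); print(np.linalg.norm(P[0]-P[3]),np.linalg.norm(P[0]-P[1]))
print(np.mean([atz(im,u/3.5+150,v/3.5+100,39,1) for u,v in ((40,124),)],0))
t=r.get_image("top");print(proj(t,[P.mean(0)]));s=r.get_image("scene");print(proj(s,[P.mean(0)]))
E
```

```text
[[ 503.53 -240.09  215.  ]
 [ 503.32 -226.28  215.  ]
 [ 537.59 -225.33  215.  ]
 [ 537.9  -239.68  215.  ]] [ 520.58 -232.84  215.  ]
34.373905857917144 13.811491093734071
[ 482.38 -354.3    39.  ]
[[373.33 193.1 ]]
[[192.45 101.23]]
```

```bash
python3 - <<'E'
from h import *
q=quat(0.027)
r.set_gripper(60)
r.move_pose([520.8,-232.8,260],q)
print(r.movel([520.8,-232.8,193],rate=80,max_force=15),r.observe()["tool_pos"])
r.set_gripper(0,50)
r.dwell(.2)
o=r.observe();print(o["opening"],o["ft_force"],o["tool_pos"],o["clock"])
im=snap("wrist","pics/w_g2.png")
E
```

```text
False [ 521.15 -233.06  193.53]
13.48988693904333 [-0.27 -0.02  3.09] [ 521.01 -232.94  193.43] 6.575
```

View pics/w_g2.png

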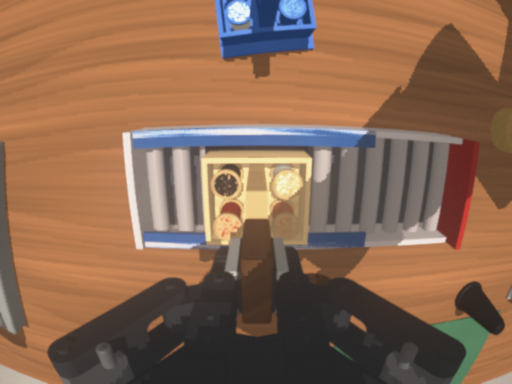

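The grip sits between the pads (256,250), with the box centred on the track. Next I roll it towards the stop.

```bash
python3 - <<'E'
from h import *
d=np.array([-np.sin(.027),np.cos(.027),0]);p=np.array([521.0,-232.9,193.4])
print(r.movel(p+d*120,rate=80,max_force=25),r.observe()["tool_pos"],r.observe()["ft_force"])
p0=r.observe()["tool_pos"]
print(r.movel(p+d*200,rate=30,max_force=10))
o=r.observe();print(o["tool_pos"],o["ft_force"],o["clock"])
snap("wrist","pics/w_home.png")
E
```

```text
False [ 517.7  -112.37  193.38] [-1.81  0.42  5.7 ]
True
[516.31 -63.37 193.74] [-0.62 -3.71  0.77] 9.9167
```

View pics/w_home.png

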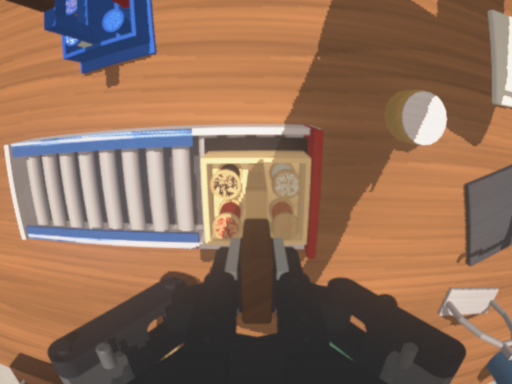

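```bash
python3 - <<'E'
from h import *
im=np.load("pics/w_stand.npy",allow_pickle=True).item()
yaw=.348;th=np.array([562.7,252.9])
R=np.array([[np.cos(yaw),np.sin(yaw)],[-np.sin(yaw),np.cos(yaw)]])
for n,u,v,z in [("iron nearL",213,218,8),("iron nearR",272,240,8),("iron farL",210,240,8),("ironR bottom",268,258,8),("iron arch top",240,285,142),("cone base",140,232,0),("cone top",153,208,95),("tin",175,68,45)]:
    P=atz(im,u,v,z,1);print(n,P,"rel throat",R@(P[:2]-th))
print(r.inverse_kinematics([*th,222],quat(yaw)))
cv2.imwrite("pics/ci.png",cv2.resize(im["color"][180:300,100:300,::-1],None,fx=4,fy=4,interpolation=cv2.INTER_CUBIC))
E
```

```text
iron nearL [672.98 229.97   8.  ] rel throat [ 95.84 -59.16]
iron nearR [683.95 344.74   8.  ] rel throat [145.3   44.99]
iron farL [717.37 234.87   8.  ] rel throat [139.25 -69.69]
ironR bottom [722.22 349.08   8.  ] rel throat [182.76  36.02]
iron arch top [707.92 297.05 142.  ] rel throat [151.57  -8.02]
cone base [748.64  96.73   0.  ] rel throat [ 121.54 -210.22]
cone top [648.68 140.37  95.  ] rel throat [  42.45 -135.1 ]
tin [437.8  110.01  45.  ] rel throat [-166.14  -91.73]
[ 0.23  0.3   1.52 -0.    1.32 -1.69]
```

View pics/ci.png

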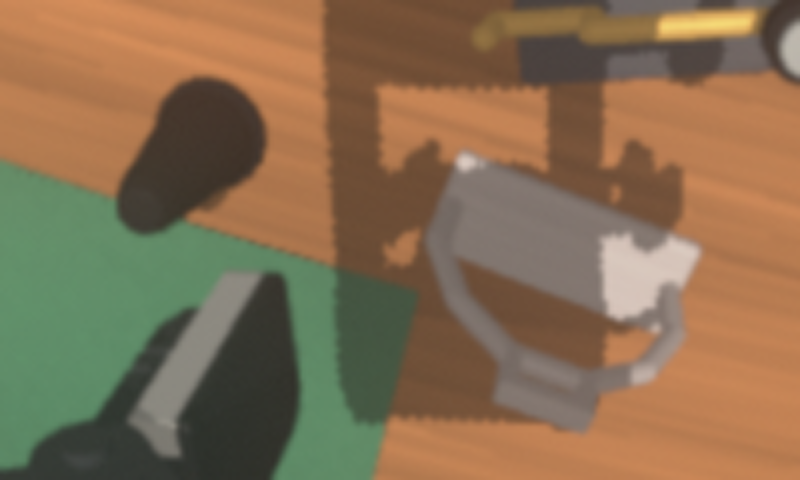

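```bash
python3 - <<'E'
from h import *
r.set_gripper(0,80); r.dwell(.4)
p=r.observe()["tool_pos"]
r.movel([p[0],p[1],p[2]+40],rate=60)
r.movel([p[0],p[1],p[2]+137],rate=150)
o=r.observe();print(o["ft_force"],o["opening"],o["tool_pos"],o["clock"])
yaw=.348;th=np.array([562.7,252.9]);h=np.array([-np.sin(yaw),np.cos(yaw)])
a=th-70*h
r.move_pose([*a,330],quat(yaw))
r.movel([*a,224],rate=100);r.dwell(.2)
o=r.observe();print(o["ft_force"],o["opening"],o["tool_pos"],o["clock"])
for n in("wrist","scene","top"):
    im=snap(n,f"pics/{n}_pre.png");np.save(f"pics/{n}_pre.npy",im,allow_pickle=True)
s=np.load("pics/scene_pre.npy",allow_pickle=True).item()
cv2.imwrite("pics/cp.png",cv2.resize(s["color"][150:270,200:340,::-1],None,fx=5,fy=5,interpolation=cv2.INTER_CUBIC))
E
```

```text
[-0.25 -0.11 -5.55] 13.142466600476892 [515.78 -63.   329.63] 12.1917
[-0.11  0.33 -5.25] 12.93888106090227 [586.9  187.16 224.73] 14.6167
```

View pics/wrist_pre.png

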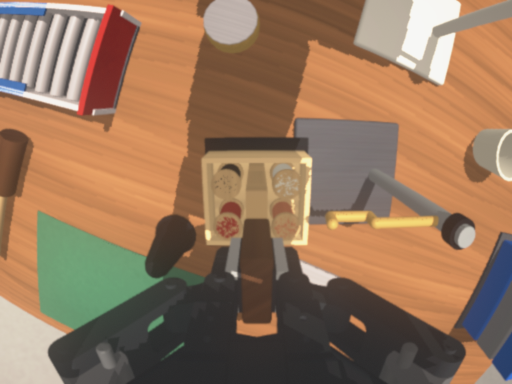

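View pics/cp.png

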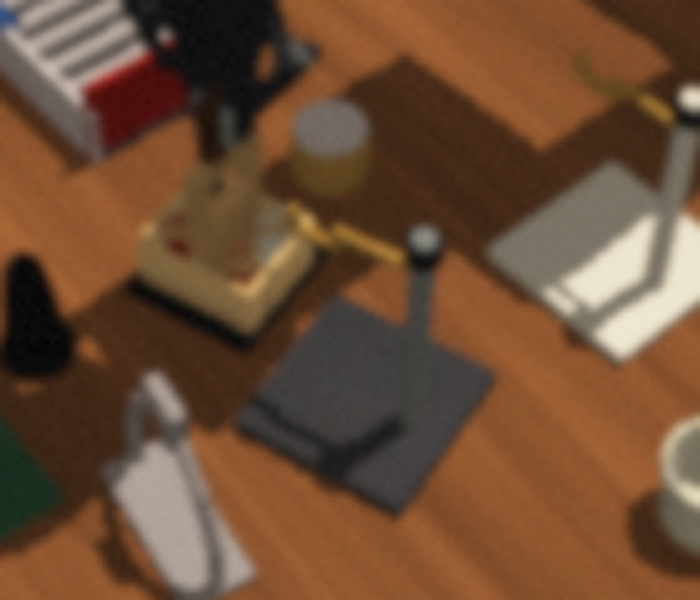

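```bash
python3 - <<'E'
from h import *
im=np.load("pics/wrist_pre.npy",allow_pickle=True).item()
cv2.imwrite("pics/cp2.png",cv2.resize(im["color"][110:255,290:480,::-1],None,fx=4,fy=4,interpolation=cv2.INTER_CUBIC))
def T(p,P):
    P=np.array(P,float);c,s=np.cos(p[2]),np.sin(p[2]);return np.c_[p[0]+c*P[:,0]-s*P[:,1],p[1]+s*P[:,0]+c*P[:,1],P[:,2]]
p=[548.95,290.42,.348]
print((proj(im,T(p,[[0,-57,169],[0,-40,155],[0,35,197],[-65,-65,12],[-65,65,12],[0,35,12]]),1)-[290,110])*4)
E
```

```text
[[177.05 461.42]
 [247.87 430.05]
 [706.97 507.16]
 [ 22.58  29.84]
 [439.65  52.69]
 [336.9  258.08]]
```

View pics/cp2.png

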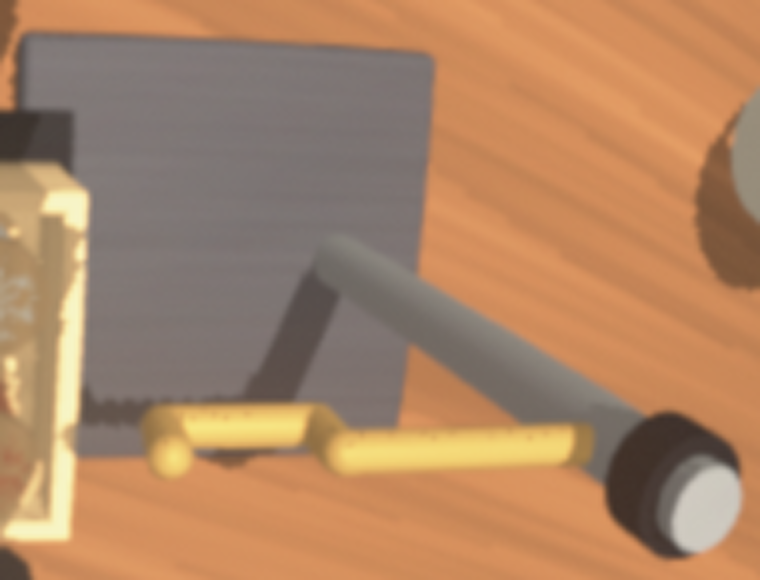

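```bash
python3 - <<'E'
from h import *
yaw=.348;th=np.array([562.7,252.9])
print(r.movel([*th,224],rate=40,max_force=6))
r.dwell(.2);o=r.observe();print(o["ft_force"],o["tool_pos"],o["clock"])
if np.hypot(*(o["tool_pos"][:2]-th))<4:
    print(r.movel([*th,198.5],rate=15,max_force=5))
    r.dwell(.2);o=r.observe();print(o["ft_force"],o["tool_pos"],o["clock"])
im=snap("wrist","pics/w_in.png");s=snap("scene","pics/s_in.png")
cv2.imwrite("pics/cin.png",cv2.resize(s["color"][150:270,200:340,::-1],None,fx=5,fy=5,interpolation=cv2.INTER_CUBIC))
E
```

```text
False
[ 0.85  0.03 -4.08] [562.79 252.76 224.01] 16.8667
True
[0.09 0.02 6.91] [562.69 252.89 201.23] 18.4333
```

View pics/w_in.png

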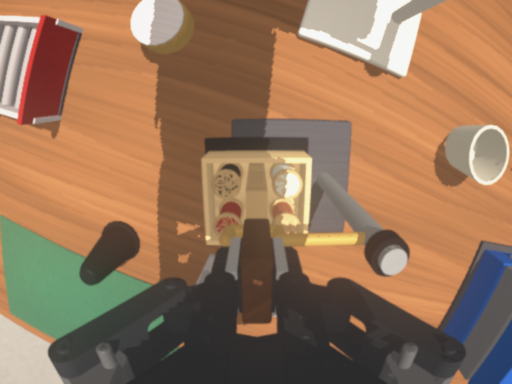

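View pics/cin.png

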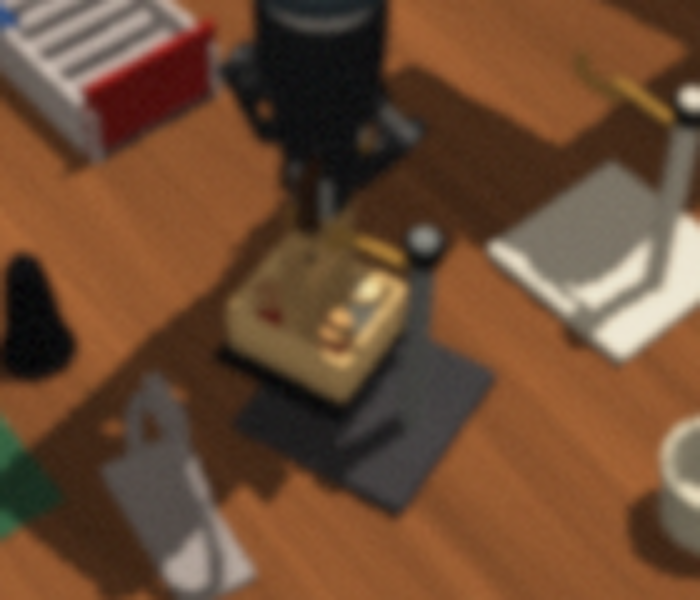

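```bash
python3 - <<'E'
from h import *
r.set_gripper(18);r.dwell(.4);r.set_gripper(40);r.dwell(.3)
p=r.observe()["tool_pos"];print(r.observe()["ft_force"])
print(r.movel([p[0],p[1],290],rate=60,max_force=6))
r.dwell(1.0);o=r.observe();print(o["ft_force"],o["tool_pos"],o["clock"])
im=snap("wrist","pics/w_out.png");s=snap("scene","pics/s_out.png")
cv2.imwrite("pics/cout.png",cv2.resize(s["color"][150:270,200:340,::-1],None,fx=5,fy=5,interpolation=cv2.INTER_CUBIC))
E
```

```text
[-0.42 -0.66 -0.3 ]
False
[-0.3  -1.32  0.26] [561.3  252.58 289.99] 22.4667
```

View pics/w_out.png

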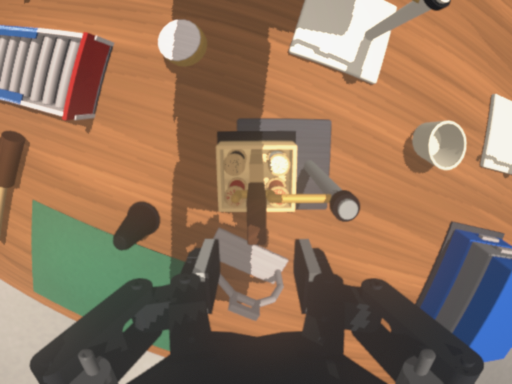

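View pics/cout.png

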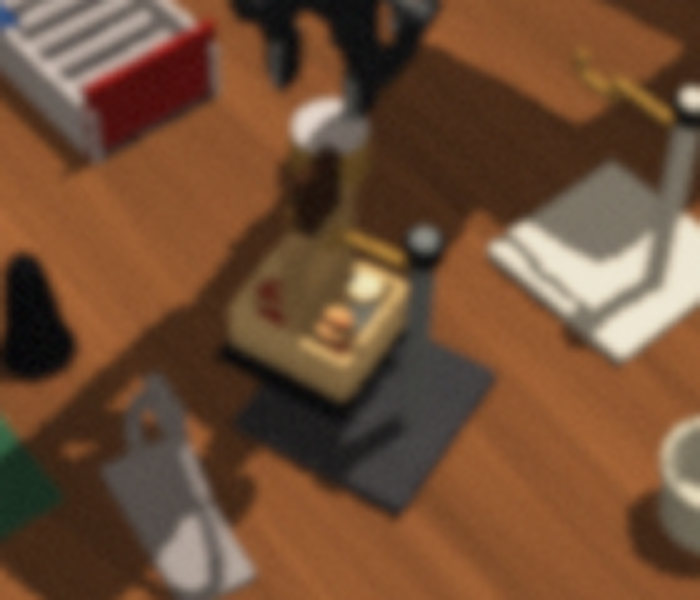

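The caddy hangs level at (257,180) with the fingers clear of it. One last numeric check on where it sits and whether it is at rest, then I hand in.

```bash
python3 - <<'E'
from h import *
im=snap("wrist","pics/w_f.png");a=cv2.imread("pics/w_out.png")
b=im["color"][:,:,::-1];print("diff in caddy area",np.abs(a[120:240,210:350].astype(int)-b[120:240,210:350]).mean())
yaw=.348;th=np.array([562.7,252.9,155]);h=np.array([-np.sin(yaw),np.cos(yaw),0]);x=np.array([np.cos(yaw),np.sin(yaw),0])
P=np.array([th+sx*18*x+sy*7*h+[0,0,68] for sx,sy in((-1,-1),(-1,1),(1,1),(1,-1))])
B=np.array([th+sx*50*x+sy*48*h+[0,0,-102] for sx,sy in((-1,-1),(-1,1))])
c=b.copy();c=cv2.resize(c[110:260,190:370],None,fx=4,fy=4,interpolation=cv2.INTER_CUBIC)
for Q in np.r_[proj(im,P,1),proj(im,B,1)]: cv2.circle(c,tuple(int(v) for v in (Q-[190,110])*4),3,(0,255,0),-1)
cv2.imwrite("pics/cf.png",c)
E
```

```text
diff in caddy area 1.0152380952380953
```

View pics/cf.png

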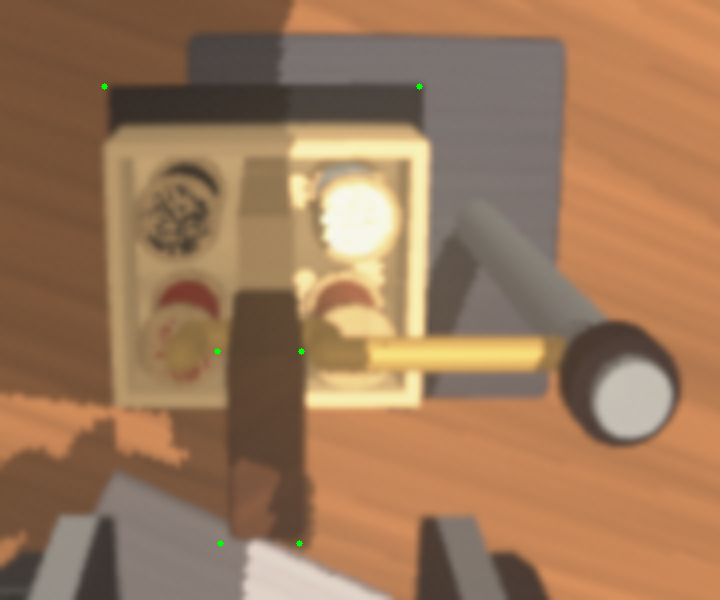

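```bash
python3 - <<'E'
from h import *
r.sign_off();print(r.observe()["clock"])
E
```

```text
the job is handed in; nothing more can be done
the job is handed in; nothing more can be done
```

The thread caddy is hanging on the brass hook of the dark-based stand, and I handed the job in at about 22.5 s of the 48 s allowed. The hand-in gives no verdict, so what follows is from my own checks.

**What I did:** I gripped the plywood caddy and rolled it about 170 mm along the track until it touched the red stop. I held it there for about 0.4 s, then lifted it off. I brought the slot over the hook's tip and lowered it until the hook took the weight. That happened at a TCP height of 201.2 mm, against 201.4 mm expected. Then I let go and moved up clear. I left the white stands and the blue look-alike caddy alone.

**Last checks:**
- **Position:** the caddy hangs level, within about 2–3 mm of the predicted place along the hook.
- **At rest:** two wrist pictures taken one after the other showed no change around the caddy.
- **Released:** the fingers are clear and the tool force is back to about 1 N, which is close to zero.
- **Bystanders:** none looked moved in the pictures, but I judged that by eye and did not measure it.

No check failed.

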